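# Find the lathe's loose hold-down bolt and hold its cap open

### The job

The little lathe rattles because one of the three hold-down bolts along its front foot has worked loose: tap the caps gently from above, one after another, until you find the bolt that gives. Then lift that bolt's spring cap by its thumb lever and hold it wide open so that I can get a spanner on the head; finish while still holding it. Leave the other two caps shut, and do not disturb the things lying around.

Things in the scene. Friction and masses are not known exactly. Their poses are not given: they have to be found in the camera images.
- lathe: green mini wood lathe fixed to the bench, mm: 640 long in y, headstock (195 high) at +y, tailstock at -y, bed front face at x = 43, ways 64 high; a leg in the chuck lies at x = 105, z = 135. Origin on the bench under the middle bolt; +x across the bed away from the robot, z up. Its front foot (18 high, x -34 to 54) has 3 capped bolts at x = 0, y = -110, 0, 110, in bosses 58 across, 33 high.
- bolt_a (a joint): how far the right-hand (nearest the tailstock) hold-down bolt, with its cup and cap, has sunk (m), 0 at rest. A sound bolt does not give (under 1 mm). The loose one sinks 4 mm under about 3.5 N on its cap and springs back when let go. Any of the three can be the loose one; at rest they look alike.
- cap_a (a joint): angle of the right-hand (nearest the tailstock) bolt's hinged cap (rad): 0 shut, 1.6 fully open. The hinge runs along the lathe's y on the side towards the bed, so the lever end swings up and over, away from the robot. A spring shuts it when it is let go (0.5 to 1.5 N at the lever).
- lid_a: right-hand (nearest the tailstock) cap, dark steel disc 44 mm across, 6 thick, flat top 55 above the bench when shut. Origin on the hinge axis, 24 from the bolt's axis towards the bed, 52 above the bench; shut, its axes are the lathe's, disc centre at x = -24 (tap there). Thumb lever at the robot's side: upright fin 10 thick (y), x -42 to -72, z -6 to 18, 26 beyond the rim, free all round.
- lever_a (a point): middle of the fin of the right-hand (nearest the tailstock) cap's thumb lever: x = -60, z = 8 mm in the cap's frame, 36 from the bolt's axis towards the robot and 60 above the bench when shut; the fin's top is 10 above it. Pinched along the lathe's y, the fin can turn between the finger pads, so the gripper may stay upright while it follows the arc.
- seat_a: hidden flat face inside the right-hand (nearest the tailstock) boss, on which the bolt's packing collar bears, 20 mm above the bench; origin at its centre, on the bolt's axis. At rest it carries over 0.5 N under a sound bolt, below 0.2 N under the loose one, whose collar is worn thin.
- bolt_b (a joint): how far the middle hold-down bolt, with its cup and cap, has sunk (m), 0 at rest. A sound bolt does not give (under 1 mm). The loose one sinks 4 mm under about 3.5 N on its cap and springs back when let go. Any of the three can be the loose one; at rest they look alike.
- cap_b (a joint): angle of the middle bolt's hinged cap (rad): 0 shut, 1.6 fully open. The hinge runs along the lathe's y on the side towards the bed, so the lever end swings up and over, away from the robot. A spring shuts it when it is let go (0.5 to 1.5 N at the lever).
- lid_b: middle cap, dark steel disc 44 mm across, 6 thick, flat top 55 above the bench when shut. Origin on the hinge axis, 24 from the bolt's axis towards the bed, 52 above the bench; shut, its axes are the lathe's, disc centre at x = -24 (tap there). Thumb lever at the robot's side: upright fin 10 thick (y), x -42 to -72, z -6 to 18, 26 beyond the rim, free all round.
- lever_b (a point): middle of the fin of the middle cap's thumb lever: x = -60, z = 8 mm in the cap's frame, 36 from the bolt's axis towards the robot and 60 above the bench when shut; the fin's top is 10 above it. Pinched along the lathe's y, the fin can turn between the finger pads, so the gripper may stay upright while it follows the arc.
- seat_b: hidden flat face inside the middle boss, on which the bolt's packing collar bears, 20 mm above the bench; origin at its centre, on the bolt's axis. At rest it carries over 0.5 N under a sound bolt, below 0.2 N under the loose one, whose collar is worn thin.
- bolt_c (a joint): how far the left-hand (nearest the headstock) hold-down bolt, with its cup and cap, has sunk (m), 0 at rest. A sound bolt does not give (under 1 mm). The loose one sinks 4 mm under about 3.5 N on its cap and springs back when let go. Any of the three can be the loose one; at rest they look alike.
- cap_c (a joint): angle of the left-hand (nearest the headstock) bolt's hinged cap (rad): 0 shut, 1.6 fully open. The hinge runs along the lathe's y on the side towards the bed, so the lever end swings up and over, away from the robot. A spring shuts it when it is let go (0.5 to 1.5 N at the lever).
- lid_c: left-hand (nearest the headstock) cap, dark steel disc 44 mm across, 6 thick, flat top 55 above the bench when shut. Origin on the hinge axis, 24 from the bolt's axis towards the bed, 52 above the bench; shut, its axes are the lathe's, disc centre at x = -24 (tap there). Thumb lever at the robot's side: upright fin 10 thick (y), x -42 to -72, z -6 to 18, 26 beyond the rim, free all round.
- lever_c (a point): middle of the fin of the left-hand (nearest the headstock) cap's thumb lever: x = -60, z = 8 mm in the cap's frame, 36 from the bolt's axis towards the robot and 60 above the bench when shut; the fin's top is 10 above it. Pinched along the lathe's y, the fin can turn between the finger pads, so the gripper may stay upright while it follows the arc.
- seat_c: hidden flat face inside the left-hand (nearest the headstock) boss, on which the bolt's packing collar bears, 20 mm above the bench; origin at its centre, on the bolt's axis. At rest it carries over 0.5 N under a sound bolt, below 0.2 N under the loose one, whose collar is worn thin.
- spanner: bystander: open-ended steel spanner, 170 x 38 x 8, lying in front of the lathe (mm); origin at the centre of its underside
- gouge: bystander: carving gouge with wooden handle, 210 long, 26 thick, lying in front of the lathe (mm); origin at the centre of its underside
- foot: bystander: carved wooden puppet foot, 75 x 32, 46 high (mm); origin at the centre of its underside
- head: bystander: carved wooden puppet head, 76 across, 94 high, standing on its neck near the tailstock end (mm); origin at the centre of its underside
- glue: bystander: small white glue bottle, 38 across, 95 high (mm); origin at the centre of its underside
- can: bystander: spray can, 66 across, 190 high, beyond the headstock end (mm); origin at the centre of its underside
- jar: bystander: glass jar, 64 across, 60 high (mm); origin at the centre of its underside

How it is judged:
On the way:
1. the loose bolt has been tapped and has given at least 3 mm, with all the caps shut (value of joint any of bolt_a, bolt_b, bolt_c above 0.003 m and value of joint each of cap_a, cap_b, cap_c below 0.1 rad), for 0.05 s.
At the end, for the whole second after the job is handed in: The cap of the loose bolt (the one whose seat carries no load) is open by more than 0.8 rad (46 degrees) with the fingers holding it, through the last second; the other two caps are shut (under 0.1 rad) (((value of joint cap_a above 0.8 rad and not (value of joint bolt_a below 0.002 m and contact force between seat_a and anything else above 0.35 N) and contact force between the fingers and lid_a above 0.3 N and value of joint each of cap_b, cap_c below 0.1 rad) or (value of joint cap_b above 0.8 rad and not (value of joint bolt_b below 0.002 m and contact force between seat_b and anything else above 0.35 N) and contact force between the fingers and lid_b above 0.3 N and value of joint each of cap_a, cap_c below 0.1 rad) or (value of joint cap_c above 0.8 rad and not (value of joint bolt_c below 0.002 m and contact force between seat_c and anything else above 0.35 N) and contact force between the fingers and lid_c above 0.3 N and value of joint each of cap_a, cap_b below 0.1 rad))); the arm keeps its last pose, push and grip.
It fails at once if the cap of a sound bolt is lifted (over 0.4 rad) ((value of joint cap_a above 0.4 rad and (value of joint bolt_a below 0.002 m and contact force between seat_a and anything else above 0.35 N)) or (value of joint cap_b above 0.4 rad and (value of joint bolt_b below 0.002 m and contact force between seat_b and anything else above 0.35 N)) or (value of joint cap_c above 0.4 rad and (value of joint bolt_c below 0.002 m and contact force between seat_c and anything else above 0.35 N))).
It fails at once if a bolt is hit or pushed down with more than 40 N (contact force between any of seat_a, seat_b, seat_c and anything else above 40 N).
It fails at once if a thing lying around is moved more than 30 mm (distance of any of spanner, gouge, foot, head, glue, can, jar from where it was at the start of the episode above 0.03 m).
It also fails if it takes over 45 s, if anything falls off the work surface, if the arm or the gripper's body presses on something with over 40 N, if the wrist force passes 120 N, or if a joint passes its speed limit or range.

### The arm

A 6-joint arm with a two-finger parallel gripper is mounted at the origin on the work surface. World frame = base frame: x ahead of the robot, y to its left, z up, the work surface at z = 0. Lengths are in m, angles in rad, forces in N, time in s.
With the tool pointing down it reaches from about 0.325 to 0.9 m from the base axis. Payload 3.5 kg.
Tool frame: the origin (TCP) lies midway between the tips of the shut fingers; the grasp point (between the pads) lies 19 mm behind it; z points along the fingers, y is the line along which they close (so a half turn about z gives the same grasp; the last joint's range is limited). The gripper opens to 85 mm and grips with 20 to 120 N. Pads are 22 mm wide; open, the fingers measure 114 mm over their backs; the gripper's body (76 mm by 85 mm) begins 54 mm behind the grasp point. The pads swing forward as they close: fully open they stand 13 mm farther back than shut.
Start: joints at [1.088, 0.276, -0.026, 1.268, 0, 1.467], TCP at [0.232, 0.58, 0.231] pointing down, gripper open.
Joint ranges: [-3.12, 3.12], [-0.85, 1.88], [-1.08, 1.24], [-1.95, 2.15], [-1.57, 1.53], [-3.14, 3.14]. Speed limits (rad/s): [2.57, 2.57, 3.14, 3.14, 3.14, 3.14].

### API

Orientations are given as a 3x3 rotation matrix whose columns are the frame's x, y, z axes.
In Python, from cell import r gives the robot as it stands. The module is installed in compiled form; this text tells all that it offers.
- The arm moves only by the shell command python3 -m handwheel 'ROWS' [FORCE]. ROWS is text: rows parted by semicolons, each of 7 numbers parted by spaces: the shift along the world's x, y, z in m, then the turn, a rotation vector about the world's x, y, z in rad, then the finger opening in m, from 0 to 0.0854. A call has exactly 10 rows; each row is the pose to reach, as a shift and turn from the pose commanded when the call began; what a row does not reach only later rows make up. A row lasts 1/8 s, in which the tool goes at most 62.5 mm and 10.7 degrees, less where a joint would pass 70% of its speed; a pose out of reach is approached as far as the arm can. A call with a gripper value outside its range is refused whole. The fingers move at their own pace and stop on an object; FORCE is the grip in N (left out, the last holds). Time passes only in rows, so rows that repeat a pose let the fingers close, or fill a call up. It gives the time, the measured TCP pose, the force, the opening and the grip force at its end, in the units of the state.
- r.get_state(): the state, without advancing time (a new reading comes with each control period).
- r.read_camera(name): name is "scene" or "top" or "wrist"; returns a dict with "image" (384x512x3 uint8, red, green, blue), "fx", "fy", "cx", "cy" (pixels), "dist" ([k1, k2, p1, p2, k3] as OpenCV has them; the pictures are not rectified), "R" (3x3) and "t" (3): a world point X has camera coordinates R X + t; the wrist camera has in their place "T_tool_cam" (4x4, takes a point from camera to tool coordinates, whose origin is the TCP and whose axes are the flange's). Camera axes: x right, y down, z forward; pixel columns grow to the right and rows downward; lengths in m; the calibration is good to about 2 mm. A picture is of the moment at which its call begins: read the wrist's pose just before it. There is no depth.
- r.close_job(): hands the job in; it is judged then, once.
Trained networks look in a picture, given as the dict that the camera call returned (one of the last four; its "shot" number tells which), for a name from the list of things; names that differ only in an ending like _2 or _b are one class to them, and where a whole thing is asked for, a point or a joint stands for the part that bears it (a point fixed in the world has none). Each returns a list of dicts, best first, with "p" (0 to 1); they miss things now and then, are a little off and sometimes report something else, mostly with a low value. They report only what shows in the picture. A call takes as long as a camera call.
- r.regions_of(picture, target): "region" (384x512 bool, what is visible of it) and "pixel" ([column, row] in pixels, amid what is visible of it).
The state is a dict: "t": time; "qpos": joint angles; "joint_velocities": joint speeds; "joint_torque": joint torques, N m; "tcp_pos": TCP position; "orientation": TCP orientation; "wrist_force": force on the tool from outside, world axes, zero at the start; "torque": the same for the moment, N m; "grip_width": finger opening in m; "gripper_force": force on a finger pad.
Only numpy, scipy, OpenCV 4.12 (cv2) and the standard library are available. Lean on these libraries where they do the work, as an engineer would, in place of code of your own. Each camera call takes 0.05 s, during which the arm holds its last target. There are 200 camera calls.

## Working session

There is one attempt and no reset: what is moved stays moved. The work goes in short steps, Python scripts to look and compute and a shell command to move; the robot and the scene stay as the last step left them, time stands still between calls to the robot, and variables do not carry over. Pictures are saved under pics/ and viewed, at most 10 in all, crops included, and the job is handed in when it is done.

```bash
mkdir -p pics; cat > h.py <<'E'
import numpy as np, cv2
from cell import r
def K(p): return np.array([[p['fx'],0,p['cx']],[0,p['fy'],p['cy']],[0,0,1.]]), np.array(p['dist'],float)
def proj(p,X,R=None,t=None):
    k,d=K(p); R=p['R'] if R is None else R; t=p['t'] if t is None else t
    return cv2.projectPoints(np.atleast_2d(np.array(X,float)),cv2.Rodrigues(np.array(R,float))[0],np.array(t,float),k,d)[0][:,0]
def ray(p,uv,R=None,t=None):
    k,d=K(p); R=np.array(p['R'] if R is None else R); t=np.array(p['t'] if t is None else t)
    n=cv2.undistortPoints(np.array([[uv]],float),k,d)[0,0]
    return -R.T@t, R.T@np.array([n[0],n[1],1.])
def onz(p,uv,z,**k):
    c,v=ray(p,uv,**k); return c+v*(z-c[2])/v[2]
def tri(rs):
    A=np.zeros((3,3));b=np.zeros(3)
    for c,v in rs:
        v=v/np.linalg.norm(v);M=np.eye(3)-np.outer(v,v);A+=M;b+=M@c
    return np.linalg.solve(A,b)
E
python3 - <<'E'
from h import *
s=r.get_state();print(s['t'],s['tcp_pos'],s['orientation'],s['wrist_force'])
P={n:r.read_camera(n) for n in('scene','top')}
for n,p in P.items():
    cv2.imwrite(f'pics/{n}0.png',p['image'][...,::-1])
    for o in('lid_a','lever_a','lathe','spanner','gouge','foot','head','glue','jar','can'):
        for x in r.regions_of(p,o)[:4]:
            if x['p']>.3: print(n,o,round(x['p'],2),np.round(x['pixel']),x['region'].sum(),np.round(onz(p,x['pixel'],.055 if o[:2]=='li' or o[:2]=='le' else .02),3))
E
```

```text
0.0 [0.23134858 0.57975072 0.23011707] [[-9.28736735e-01  3.70738349e-01 -1.07379135e-03]
 [ 3.70739824e-01  9.28734545e-01 -2.03157024e-03]
 [ 2.44086128e-04 -2.28489113e-03 -9.99997360e-01]] [ 0.23333574 -0.02209502  1.01631137]
scene lid_a 0.71 [170. 239.] 281 [ 0.516 -0.22   0.055]
scene lid_a 0.59 [209. 216.] 241 [ 0.53  -0.102  0.055]
scene lid_a 0.5 [173. 239.] 326 [ 0.522 -0.217  0.055]
scene lid_a 0.47 [241. 193.] 202 [0.533 0.012 0.055]
scene lever_a 0.76 [211. 214.] 239 [ 0.529 -0.094  0.055]
scene lever_a 0.76 [237. 189.] 222 [0.515 0.013 0.055]
scene lever_a 0.54 [173. 235.] 283 [ 0.512 -0.209  0.055]
scene lathe 0.77 [247. 223.] 17263 [ 0.602 -0.027  0.02 ]
scene spanner 0.84 [213. 191.] 193 [ 0.457 -0.031  0.02 ]
scene gouge 0.85 [135. 231.] 437 [ 0.414 -0.274  0.02 ]
scene head 0.6 [ 65. 310.] 983 [ 0.483 -0.523  0.02 ]
scene glue 0.92 [101. 243.] 334 [ 0.383 -0.365  0.02 ]
scene jar 0.62 [253. 142.] 400 [0.395 0.184 0.02 ]
scene can 0.75 [336. 125.] 657 [0.526 0.442 0.02 ]
scene can 0.6 [208. 216.] 242 [ 0.511 -0.093  0.02 ]
top lid_a 0.76 [336. 182.] 248 [ 0.514 -0.
[... 213 characters left out ...]
12  0.055]
top lever_a 0.62 [300. 178.] 211 [ 0.526 -0.098  0.055]
top lathe 0.86 [270. 153.] 14152 [ 0.608 -0.012  0.02 ]
top spanner 0.71 [275. 206.] 319 [ 0.443 -0.025  0.02 ]
top gouge 0.8 [359. 214.] 323 [ 0.42  -0.283  0.02 ]
top gouge 0.54 [336. 182.] 187 [ 0.518 -0.213  0.02 ]
top foot 0.52 [304. 180.] 182 [ 0.524 -0.114  0.02 ]
top foot 0.49 [436. 184.] 515 [ 0.511 -0.535  0.02 ]
top foot 0.48 [309. 234.] 234 [ 0.361 -0.129  0.02 ]
top head 0.66 [309. 232.] 230 [ 0.364 -0.128  0.02 ]
top glue 0.47 [389. 228.] 171 [ 0.376 -0.377  0.02 ]
top jar 0.86 [204. 219.] 318 [0.407 0.19  0.02 ]
top jar 0.34 [272. 207.] 310 [ 0.441 -0.018  0.02 ]
top can 0.63 [152. 158.] 768 [0.593 0.35  0.02 ]
```

```bash
python3 -c "
import cv2
a=cv2.imread('pics/top0.png')[130:260,180:400];b=cv2.imread('pics/scene0.png')[130:280,100:300]
cv2.imwrite('pics/top1.png',cv2.resize(a,None,fx=3.6,fy=3.6,interpolation=2));cv2.imwrite('pics/sc1.png',cv2.resize(b,None,fx=4,fy=4,interpolation=2))"
```

```text
(no output)
```

View pics/top1.png

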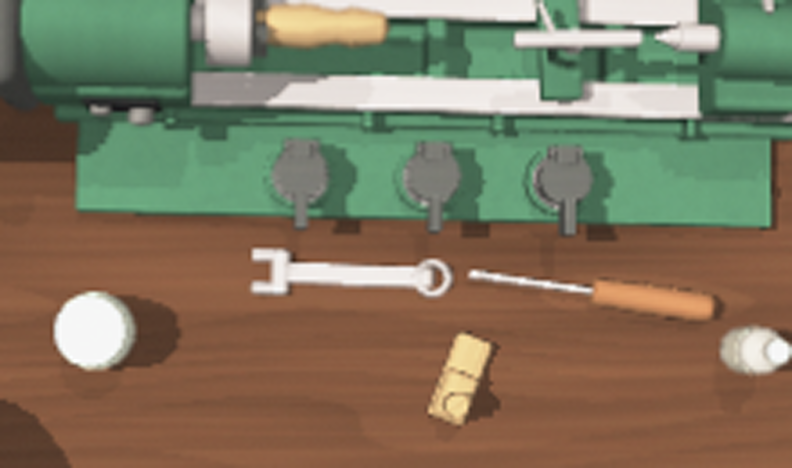

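View pics/sc1.png

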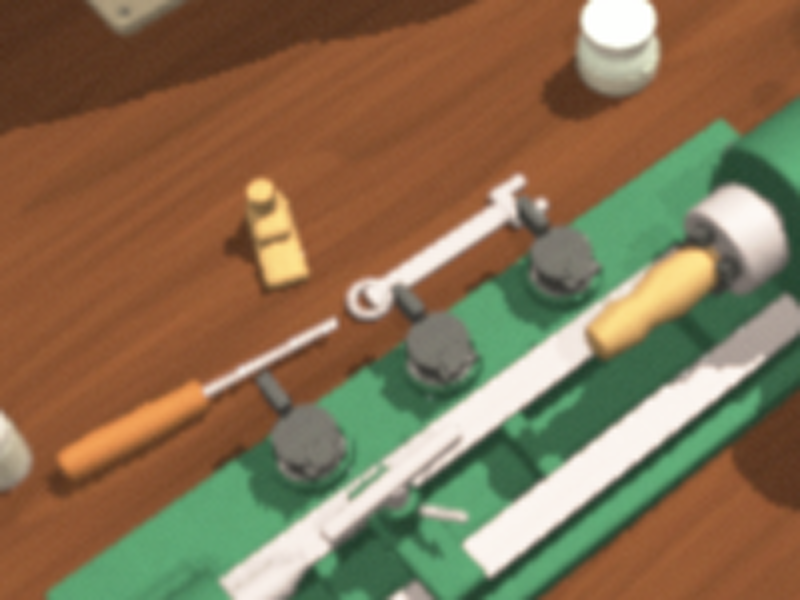

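The top crop shows the three caps at image pixels of about (263,179), (300,179) and (336,180), with their levers pointing towards the robot (tips at row ~193). The scene crop shows the same caps at (241,195), (210,217) and (177,240). The spanner and gouge lie just in front of the levers.

```bash
python3 - <<'E'
from h import *
s=r.read_camera('scene');t=r.read_camera('top')
C=[((336.1,180),(177.5,240)),((300,179.4),(210,217)),((263.3,179.4),(241.25,195.5))]
L=[((337.8,194.4),(166,224.5)),((300.8,193.6),(200,202.5)),((263.6,192.5),(231,181))]
for n,Q in(('cap',C),('levertip',L)):
    for a,b in Q: print(n,tri([ray(t,a),ray(s,b)]).round(4),onz(t,a,.055).round(4),onz(s,b,.055).round(4))
a=onz(t,C[0][0],.055);c=onz(t,C[2][0],.055);print('yaw',np.arctan2(-(c-a)[0],(c-a)[1]))
w=r.read_camera('wrist');print(np.array(w['T_tool_cam']).round(3),w['fx'])
E
```

```text
cap [ 0.5229 -0.208   0.0399] [ 0.5202 -0.2066  0.055 ] [ 0.5315 -0.2084  0.055 ]
cap [ 0.5253 -0.0988  0.0374] [ 0.5222 -0.0984  0.055 ] [ 0.5349 -0.1018  0.055 ]
cap [0.5272 0.0129 0.0326] [0.5225 0.0105 0.055 ] [0.5401 0.0072 0.055 ]
levertip [ 0.4776 -0.2074  0.0636] [ 0.4772 -0.2108  0.055 ] [ 0.4739 -0.2047  0.055 ]
levertip [ 0.4813 -0.0973  0.0594] [ 0.4801 -0.1002  0.055 ] [ 0.4806 -0.0939  0.055 ]
levertip [0.485  0.0125 0.0616] [0.4837 0.0098 0.055 ] [0.4834 0.0176 0.055 ]
yaw -0.010313980279034613
[[ 0.001 -0.964 -0.265  0.067]
 [ 1.     0.     0.     0.001]
 [-0.    -0.265  0.964 -0.144]
 [ 0.     0.     0.     1.   ]] 278.9858359812806
```

```bash
python3 -m handwheel '0.03 -0.06 0 0 0 0.06 0; 0.05 -0.12 0 0 0 0.12 0; 0.08 -0.18 0 0 0 0.18 0; 0.1 -0.24 0 0 0 0.24 0; 0.12 -0.3 0 0 0 0.3 0; 0.14 -0.36 0 0 0 0.36 0; 0.16 -0.42 0 0 0 0.36 0; 0.18 -0.48 0 0 0 0.36 0; 0.2 -0.53 0 0 0 0.36 0; 0.22 -0.58 0 0 0 0.36 0' 20
python3 -m handwheel '0.02 -0.05 0 0 0 0 0; 0.035 -0.1 -0.01 0 0 0 0; 0.035 -0.1 -0.02 0 0 0 0; 0.035 -0.1 -0.03 0 0 0 0; 0.035 -0.1 -0.03 0 0 0 0; 0.035 -0.1 -0.03 0 0 0 0; 0.035 -0.1 -0.03 0 0 0 0; 0.035 -0.1 -0.03 0 0 0 0; 0.035 -0.1 -0.03 0 0 0 0; 0.035 -0.1 -0.03 0 0 0 0'
cat >> h.py <<'E'
def wcam():
    s=r.get_state();p=r.read_camera('wrist');T=np.eye(4);T[:3,:3]=s['orientation'];T[:3,3]=s['tcp_pos']
    M=np.linalg.inv(T@np.array(p['T_tool_cam']));p['R']=M[:3,:3];p['t']=M[:3,3];return s,p
E
python3 - <<'E'
from h import *
s,p=wcam();cv2.imwrite('pics/w0.png',cv2.resize(p['image'][...,::-1],None,fx=1.5,fy=1.5,interpolation=2));np.savez('w0.npz',**{k:p[k] for k in('image','fx','fy','cx','cy','dist','R','t')})
print(s['t'],s['tcp_pos'],s['orientation'],s['wrist_force'])
for o in('lid_a','lever_a'):
    for x in r.regions_of(p,o)[:4]: print(o,round(x['p'],2),x['pixel'],x['region'].sum(),onz(p,x['pixel'],.055).round(4))
E
```

```text
t: 2.5
tcp_pos: [0.4523, -0.0017, 0.2318]
orientation: [[-1.0, 0.02, 0.002], [0.02, 1.0, 0.0], [-0.001, 0.0, -1.0]]
wrist_force: [1.4, 1.0, -0.6]
grip_width: -0.0003
gripper_force: 0.0
t: 3.75
tcp_pos: [0.4868, -0.0996, 0.2014]
orientation: [[-1.0, 0.02, 0.0], [0.02, 1.0, -0.0], [-0.0, -0.0, -1.0]]
wrist_force: [-0.7, 0.4, -0.5]
grip_width: -0.0002
gripper_force: 0.0
3.75 [ 0.48676284 -0.09955489  0.20139215] [[-9.99804108e-01  1.97921549e-02  1.26659841e-04]
 [ 1.97921477e-02  9.99804115e-01 -5.85103482e-05]
 [-1.27793076e-04 -5.59920162e-05 -9.99999990e-01]] [-0.74333409  0.38907438 -0.4548418 ]
lid_a 0.89 [251.1, 211.3] 1201 [ 0.5205 -0.1012  0.055 ]
lid_a 0.78 [349.9, 212.7] 1620 [0.5245 0.0084 0.055 ]
lid_a 0.63 [152.6, 207.8] 1585 [ 0.5145 -0.2098  0.055 ]
lever_a 0.91 [153.9, 213.9] 1612 [ 0.5217 -0.2091  0.055 ]
lever_a 0.82 [352.1, 215.2] 1597 [0.5275 0.0111 0.055 ]
lever_a 0.58 [252.6, 208.6] 1169 [ 0.5174 -0.0994  0.055 ]
lever_a 0.57 [228.8, 62.1] 2019 [ 0.3679 -0.1196  0.055 ]
```

View pics/w0.png

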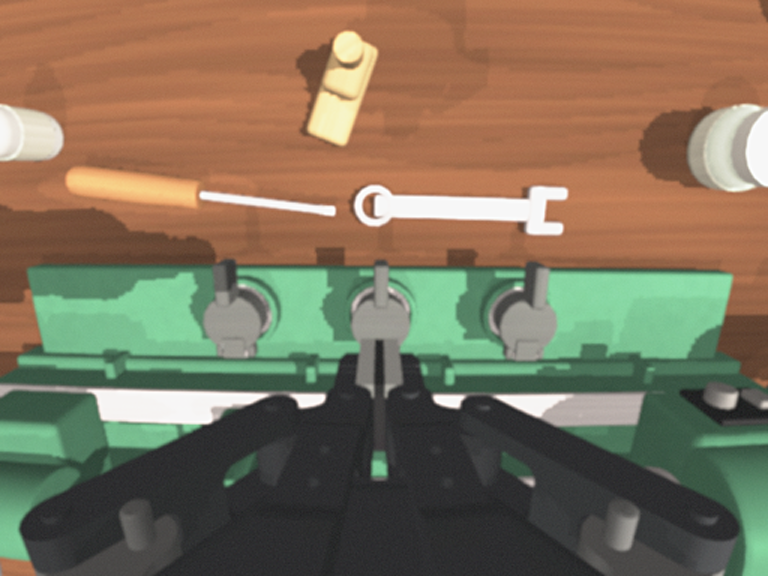

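The wrist picture, resized 1.5 times, shows the caps at (232,320), (381,317) and (527,320) with the levers above them. Lever front bottom edges are at row ~263. The closed fingers sit just beyond the middle cap.

```bash
python3 - <<'E'
from h import *
from scipy.optimize import least_squares
w=dict(np.load('w0.npz'));t=r.read_camera('top');s=r.read_camera('scene')
ys=[-.11,0,.11]
D={'w':[(154.7,213.3),(254,211.3),(351.3,213.3)],'t':[(336.1,180),(300,179.4),(263.3,179.4)],'s':[(177.5,240),(210,217),(241.25,195.5)]}
L={'w':[(149.5,175),(254,175.3),(358,175.3)],'t':[(337.8,194.4),(300.8,193.6),(263.6,192.5)],'s':[(166,224.5),(200,202.5),(231,181)]}
cam={'w':w,'t':t,'s':s};f=dict(w=w['fx'],t=t['fx'],s=s['fx'])
def W(q,P):
    c,s_=np.cos(q[2]),np.sin(q[2]);P=np.array(P);return np.c_[q[0]+c*P[:,0]-s_*P[:,1],q[1]+s_*P[:,0]+c*P[:,1],P[:,2]+q[3]]
def res(q,ks):
    o=[]
    for k in ks:
        o+=[proj(cam[k],W(q,[(0,y,.055) for y in ys]))-D[k],proj(cam[k],W(q,[(-.048,y,.046 if k=='w' else .068) for y in ys]))-L[k]]
    return np.concatenate(o).ravel()
for ks in('w','t','s','wts'):
    q=least_squares(res,[.525,-.1,0,0],args=(ks,));print(ks,q.x.round(4),np.abs(q.fun).mean().round(2))
E
```

```text
w [ 0.5257 -0.0985 -0.0211  0.002 ] 2.58
t [ 0.5263 -0.1017 -0.0181 -0.0212] 0.55
s [ 0.5307 -0.0979 -0.0432 -0.0082] 0.33
wts [ 0.5274 -0.0986 -0.0227 -0.0032] 1.54
```

```bash
python3 - <<'E'
from h import *
w=dict(np.load('w0.npz'));im=cv2.resize(w['image'][...,::-1],None,fx=1.5,fy=1.5,interpolation=2)
q=[.5265,-.0986,-.021];c,s=np.cos(q[2]),np.sin(q[2])
def d(x,y,z,col): 
    u=proj(w,[(q[0]+c*x-s*y,q[1]+s*x+c*y,z)])[0]*1.5;cv2.circle(im,tuple(np.int32(u.round())),1,col,-1)
for y in(-.11,0,.11):
    for a in np.arange(0,6.28,.2): d(.022*np.cos(a),y+.022*np.sin(a),.055,(0,0,255))
    for dy in(-.005,.005):
        d(-.048,y+dy,.046,(255,0,0));d(-.048,y+dy,.07,(0,255,255));d(-.018,y+dy,.07,(0,255,255))
    for e in(-.34,.34): pass
for y in np.arange(-.2,.2,.02): d(-.034,y,.018,(255,0,255))
cv2.imwrite('pics/w1.png',cv2.resize(im[230:380,180:580],None,fx=2,fy=2))
E
```

```text
(no output)
```

View pics/w1.png

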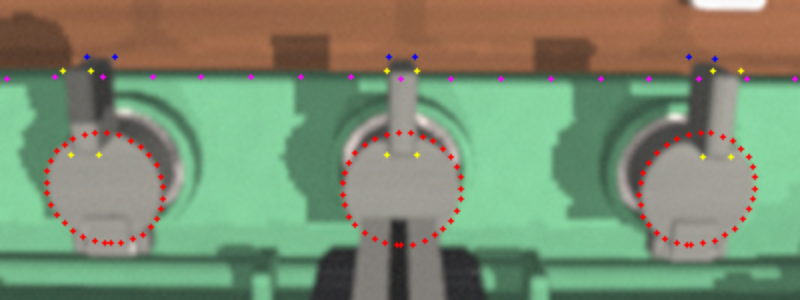

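Model overlay on the wrist picture matches the discs and fins to about 1 mm: bolts at a (0.525,-0.209), b (0.5275,-0.0986) and c (0.530,0.0114), yaw -0.021. Starting with the middle cap.

```bash
python3 -m handwheel '0.041 0.001 -0.04 0 0 0 0; 0.041 0.001 -0.09 0 0 0 0; 0.041 0.001 -0.125 0 0 0 0; 0.041 0.001 -0.14 0 0 0 0; 0.041 0.001 -0.142 0 0 0 0; 0.041 0.001 -0.144 0 0 0 0; 0.041 0.001 -0.146 0 0 0 0; 0.041 0.001 -0.147 0 0 0 0; 0.041 0.001 -0.148 0 0 0 0; 0.041 0.001 -0.148 0 0 0 0'
```

```text
t: 5.25
tcp_pos: [0.5284, -0.0987, 0.0538]
orientation: [[-1.0, 0.02, 0.001], [0.02, 1.0, -0.0], [-0.001, -0.0, -1.0]]
wrist_force: [0.2, -0.2, 1.8]
grip_width: -0.0002
gripper_force: 0.8
```

```bash
python3 -m handwheel '0 0 -0.001 0 0 0 0; 0 0 -0.001 0 0 0 0; 0 0 -0.001 0 0 0 0; 0 0 -0.002 0 0 0 0; 0 0 -0.002 0 0 0 0; 0 0 -0.002 0 0 0 0; 0 0 -0.002 0 0 0 0; 0 0 -0.002 0 0 0 0; 0 0 -0.002 0 0 0 0; 0 0 -0.002 0 0 0 0'
```

```text
t: 6.5
tcp_pos: [0.5278, -0.0986, 0.0514]
orientation: [[-1.0, 0.02, 0.0], [0.02, 1.0, -0.0], [-0.0, -0.0, -1.0]]
wrist_force: [1.8, -1.0, 3.1]
grip_width: -0.0003
gripper_force: 1.6
```

```bash
python3 -m handwheel '0 0 -0.001 0 0 0 0; 0 0 -0.001 0 0 0 0; 0 0 -0.001 0 0 0 0; 0 0 -0.002 0 0 0 0; 0 0 -0.002 0 0 0 0; 0 0 -0.002 0 0 0 0; 0 0 -0.002 0 0 0 0; 0 0 -0.002 0 0 0 0; 0 0 -0.002 0 0 0 0; 0 0 -0.002 0 0 0 0'
```

```text
t: 7.75
tcp_pos: [0.5279, -0.0986, 0.0507]
orientation: [[-1.0, 0.02, 0.0], [0.02, 1.0, -0.0], [-0.0, -0.0, -1.0]]
wrist_force: [-1.3, -0.2, 13.4]
grip_width: 0.0002
gripper_force: 6.3
```

```bash
python3 -m handwheel '0 0 0.03 0 0 0 0; 0.001 0.05 0.03 0 0 0 0; 0.002 0.11 0.03 0 0 0 0; 0.002 0.11 0.015 0 0 0 0; 0.002 0.11 0.008 0 0 0 0; 0.002 0.11 0.006 0 0 0 0; 0.002 0.11 0.005 0 0 0 0; 0.002 0.11 0.004 0 0 0 0; 0.002 0.11 0.003 0 0 0 0; 0.002 0.11 0.003 0 0 0 0'
```

```text
t: 9.0
tcp_pos: [0.5273, 0.0115, 0.0543]
orientation: [[-1.0, 0.021, -0.005], [0.021, 1.0, 0.004], [0.005, 0.004, -1.0]]
wrist_force: [-10.6, 5.2, 23.7]
grip_width: 0.0003
gripper_force: 12.2
```

Cap c holds at z=0.054 with 24 N, while b sank to 0.0507, so the middle bolt is the loose one. Moving to its lever.

```bash
python3 -m handwheel '0 0 0.03 0 0 0 0; 0 0 0.06 0 0 0 0.06; -0.015 -0.04 0.07 0 0 0 0.06; -0.03 -0.08 0.07 0 0 0 0.06; -0.042 -0.109 0.07 0 0 0 0.06; -0.042 -0.109 0.07 0 0 0 0.06; -0.042 -0.109 0.05 0 0 0 0.06; -0.042 -0.109 0.03 0 0 0 0.06; -0.042 -0.109 0.03 0 0 0 0.06; -0.042 -0.109 0.03 0 0 0 0.06' 30
python3 - <<'E'
from h import *
s,p=wcam();print(s['t'],s['tcp_pos'],s['wrist_force'],s['grip_width']);cv2.imwrite('pics/w2.png',cv2.resize(p['image'][...,::-1],None,fx=1.5,fy=1.5))
E
```

```text
t: 10.25
tcp_pos: [0.4879, -0.0976, 0.0825]
orientation: [[-1.0, 0.02, -0.0], [0.02, 1.0, 0.0], [0.0, 0.0, -1.0]]
wrist_force: [0.5, -0.7, -0.2]
grip_width: 0.0599
gripper_force: 0.0
10.25 [ 0.48790214 -0.09759963  0.08252058] [ 0.52793754 -0.67879472 -0.24767014] 0.0598605523910143
```

View pics/w2.png

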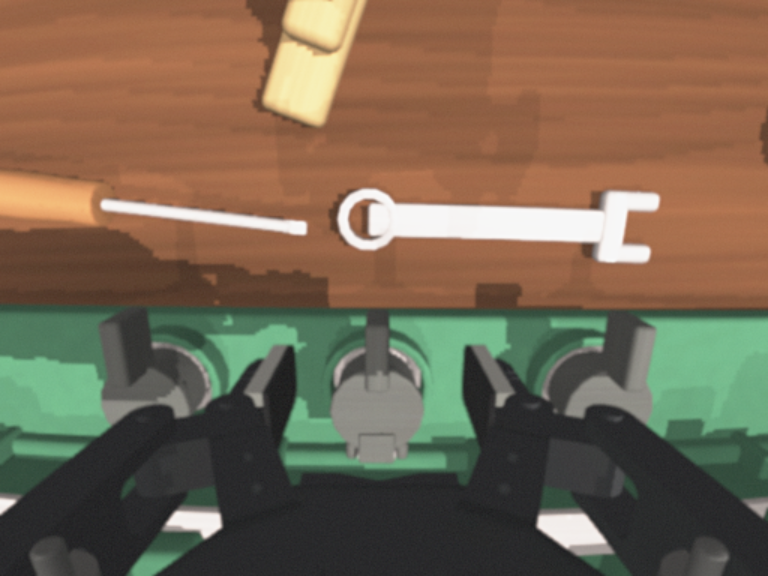

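The fin at column 378 sits midway between the open fingers (columns ~280 and ~475), and all the things are undisturbed. Descending and closing.

```bash
python3 -m handwheel '0 0 -0.015 0 0 0 0.05; 0 0 -0.03 0 0 0 0.03; 0 0 -0.032 0 0 0 0.02; 0 0 -0.032 0 0 0 0; 0 0 -0.032 0 0 0 0; 0 0 -0.032 0 0 0 0; 0 0 -0.032 0 0 0 0; 0 0 -0.032 0 0 0 0; 0 0 -0.032 0 0 0 0; 0 0 -0.032 0 0 0 0' 30
```

```text
t: 11.55
tcp_pos: [0.4866, -0.098, 0.0499]
orientation: [[-1.0, 0.02, -0.002], [0.02, 1.0, -0.001], [0.002, -0.001, -1.0]]
wrist_force: [-3.2, -4.5, -4.7]
grip_width: 0.0094
gripper_force: 31.7
```

Gripped (width 9.4 mm). Follow the first part of the arc.

```bash
python3 -m handwheel '0.0005 0 0.005 0 0 0 0; 0.002 0 0.01 0 0 0 0; 0.0035 0 0.015 0 0 0 0; 0.006 0 0.02 0 0 0 0; 0.008 0 0.024 0 0 0 0; 0.01 0 0.028 0 0 0 0; 0.013 0 0.032 0 0 0 0; 0.016 0 0.035 0 0 0 0; 0.02 0 0.039 0 0 0 0; 0.02 0 0.039 0 0 0 0' 30
```

```text
t: 12.8
tcp_pos: [0.5091, -0.0984, 0.0898]
orientation: [[-1.0, 0.02, 0.002], [0.02, 1.0, -0.002], [-0.002, -0.002, -1.0]]
wrist_force: [0.9, -5.6, -6.3]
grip_width: 0.0093
gripper_force: 29.3
```

```bash
python3 -m handwheel '0.002 0 0.002 0 0 0 0; 0.005 0 0.004 0 0 0 0; 0.008 0 0.006 0 0 0 0; 0.011 0 0.008 0 0 0 0; 0.014 0 0.009 0 0 0 0; 0.016 0 0.01 0 0 0 0; 0.019 0 0.011 0 0 0 0; 0.019 0 0.011 0 0 0 0; 0.019 0 0.011 0 0 0 0; 0.019 0 0.011 0 0 0 0' 30
python3 - <<'E'
from h import *
s,p=wcam();a=p['image'][...,::-1];b=r.read_camera('scene')['image'][...,::-1][120:290,100:300]
cv2.imwrite('pics/f.png',np.hstack([cv2.resize(a,(440,330)),cv2.resize(b,(360,330))]))
E
```

```text
t: 14.05
tcp_pos: [0.5257, -0.0985, 0.1003]
orientation: [[-1.0, 0.02, -0.002], [0.02, 1.0, -0.003], [0.002, -0.003, -1.0]]
wrist_force: [-2.0, -5.5, -3.5]
grip_width: 0.0092
gripper_force: 29.2
```

View pics/f.png

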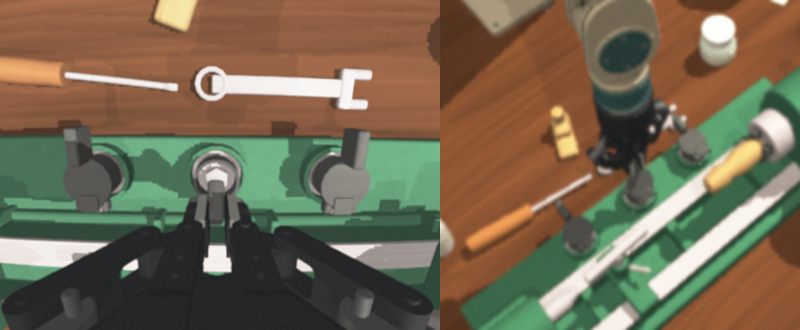

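The wrist view shows the middle cup open with the bolt head visible at (217,172), the fin held between the fingers, both other caps shut and the things where they were. The arc puts the cap at about 1.1 rad.

```bash
python3 -c "
from cell import r
print(r.close_job())"
```

```text
the job is handed in; nothing more can be done
None
```

The middle bolt (b) is the loose one: it gave about 4 mm under the tap, while the left one (c) held firm; I didn't tap the right one (a). I handed the job in at about 14 s with the middle cap held open at about 1.1 rad (worked out from the lever's path); the last pictures show the other two caps shut and nothing in view disturbed.

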